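# Open the drying drawer and pack out its mould

### The job

Pull the drawer of the low drying cabinet out to its stop and leave it there. Then find which of the three white spacer blocks fills the gap left in the tray between the mould plate and the tray's left wall (the thickest one that will go in), and stand it in that gap, rib up, right down on the tray floor; try blocks for fit if need be. Leave the other two blocks standing upright on the bench, and do not knock over or shift the cups or the jar.

Things in the scene. Friction and masses are not known exactly. Their poses are not given: they have to be found in the camera images.
- drawer (a joint): How far the cabinet's only drawer is out, m: 0 shut, 0.155 at its stop. It slides straight out along the handle point's -x; friction about 3 N plus 10 N per m/s; it stays where left. The cabinet is fixed to the bench: grey, 260 mm wide, its flat top 130 mm above the bench, front edge of the top 15 mm behind the shut drawer's face, 240 mm deep; a dish and a disc, both 30 mm high, are fixed on it towards the back.
- handle (a point): Middle of the drawer's level steel bar handle (moves with it), 90 mm above the bench. Bar 11 mm thick, 131 mm long along this point's y, axis 45 mm out from the drawer face (white, 254 mm wide, top edge 116 mm above the bench), on 8 mm posts 50 mm either side of the middle. Site axes: x straight into the cabinet, y left seen from the robot, z up.
- slot (a point): Point on the tray floor (30 mm above the bench) at the left (+y) wall's inner face, half-way along the gap; moves with the drawer, axes as handle. The gap runs from here to -y up to the mould plate; 108 mm long (x), from drawer front to a cross rib. Left wall 6 mm thick, 35 mm high, rib 30, front 86 (over tray floor). Drawer out: its middle is 101 mm in front of the cabinet top's edge.
- mould (a joint): Where the mould plate lies across the tray, m: the gap is 0.026 + this value wide (27 to 52 mm). The plate is white, 104 x 164 mm and 30 mm high (with hexagonal cells on top), and sits so stiffly (60 N) that it does not shift in ordinary handling.
- thin_centre (a point): Centre, half-way up (40 mm above its underside), of the thin spacer block: white plastic, loose, standing on the bench. Block 96 mm long (along its x), 24 mm thick (y), 40 mm high, lower long edges rounded to 5 mm; in the middle of its top a grip rib 60 mm long (x), 16 mm thick (y), 40 mm high, so 80 mm high in all. About 184 g, give or take 30%.
- middle_centre (a point): Centre, half-way up (40 mm above its underside), of the middle spacer block: white plastic, loose, standing on the bench. Block 96 mm long (along its x), 33 mm thick (y), 40 mm high, lower long edges rounded to 5 mm; in the middle of its top a grip rib 60 mm long (x), 16 mm thick (y), 40 mm high, so 80 mm high in all. About 216 g, give or take 30%.
- thick_centre (a point): Centre, half-way up (40 mm above its underside), of the thick spacer block: white plastic, loose, standing on the bench. Block 96 mm long (along its x), 42 mm thick (y), 40 mm high, lower long edges rounded to 5 mm; in the middle of its top a grip rib 60 mm long (x), 16 mm thick (y), 40 mm high, so 80 mm high in all. About 247 g, give or take 30%.
- jar: Loose glass jar with metal lid, 64 mm wide, 85 mm high, origin at the centre of its underside. It stands on the bench in one of the four places shared with the spacer blocks. Leave alone.
- cup_front: Loose clear plastic cup, 72 mm wide at the rim, 95 mm high, origin at the centre of its underside; on the bench in front of the cabinet, a little to the left. Leave alone.
- cup_left: Loose clear plastic cup, 72 mm wide at the rim, 95 mm high, origin at the centre of its underside; on the bench to the left. Leave alone.
- cup_right: Loose clear plastic cup, 72 mm wide at the rim, 95 mm high, origin at the centre of its underside; on the bench to the right. Leave alone.

How it is judged:
By the outcome, as a careful person would: the job done as asked, in the order asked, and still so for the second after the job is handed in, with the robot touching nothing.
It also fails if it takes over 64 s, if anything falls off the work surface, if the arm or the gripper's body presses on something with over 40 N, if the wrist force passes 120 N, or if a joint passes its speed limit or range.

### The arm

A 7-joint arm with a two-finger parallel gripper is mounted at the origin on the work surface. World frame = base frame: x ahead of the robot, y to its left, z up, the work surface at z = 0. Lengths are in mm, angles in rad, forces in N, time in s.
With the tool pointing down it reaches from about 425 to 950 mm from the base axis. Payload 16.7 kg.
Tool frame: the origin (TCP) lies midway between the tips of the shut fingers; the grasp point (between the pads) lies manip.grasp_offset behind it (manip.grasp_offset is the distance from the TCP to the grasp point, in mm); z points along the fingers, x is the direction in which the jaws open and shut, and the axes are right-handed (so a half turn about z gives the same grasp; the last joint's range is limited). The gripper opens to 94 mm and grips with 3 to 60 N. Pads are 16 mm wide; open, the fingers measure 119 mm over their backs; the gripper's body (75 mm by 177 mm) begins 78 mm behind the grasp point.
Start: joints at [0.966, 0.426, 0.074, 1.606, -0.034, 1.111, -0.067], TCP at [297.087, -606.062, 172.567] pointing down, gripper open.
Joint ranges: [-2.85, 2.85], [-0.5, 2.14], [-1.23, 1.37], [0.21, 2.46], [-1.02, 4.16], [0.16, 2.05], [-2.73, 2.73]. Speed limits (rad/s): [1.89, 1.89, 2.39, 2.39, 3.01, 3.01, 3.01].

### API

Orientations are given as a unit quaternion [x, y, z, w].
In Python, from station import manip, eoat, read_camera, get_calibration, order, sensors gives the robot as it stands. The module is installed in compiled form; this text tells all that it offers. Calls block until the motion is done:
- manip.reach(position, orientation): joint-space move of the TCP to a pose.
- manip.movel(position, rotation=None, speed=150): straight line of the TCP; rotation=None keeps the orientation; speed is the mean speed in mm/s.
- manip.move_joints(angles): joint-space move.
- eoat.set_gripper(opening): opening from 0.0 (shut) to 1.0 (fully open); the grip force is fixed at half the most; returns when the fingers have stopped.
- manip.dwell(seconds).
- manip.ik(position, orientation): joint angles nearest the present ones, or None.
- read_camera(name): name is "side" or "top"; returns (picture, depth): 384x512x3 uint8, red, green, blue; 384x512 float32, mm along the optical axis (not along the pixel's ray), 0 where there is no reading.
- get_calibration(name): a dict with "K" (3x3 intrinsics, pixels), "D" ([k1, k2, p1, p2, k3] as OpenCV has them; the pictures are not rectified), "rvec" (rotation vector, rad) and "tvec" (3), from world to camera coordinates, as OpenCV has them. Camera axes: x right, y down, z forward; pixel columns grow to the right and rows downward; lengths in mm; the calibration is good to about 2 mm. A picture is of the moment at which its call begins. get_calibration takes no time and is no camera call.
A pose or a line that the arm cannot do raises manip.MotionError and nothing moves.
- order.job_done(): hands the job in, once; it reports no verdict.
Readings, each from a call of its own:
- sensors.current_time_s(): time.
- sensors.current_q(): joint angles.
- sensors.current_joint_velocities(): joint speeds.
- sensors.current_joint_efforts(): joint torques, N m.
- sensors.current_ee_pos(): TCP position.
- sensors.current_orientation(): TCP orientation.
- sensors.current_ft_force(): force on the tool from outside, world axes, zero at the start.
- sensors.current_moment(): the same for the moment, N m.
- sensors.current_opening(): opening from 0.0 (shut) to 1.0 (fully open).
Only numpy, scipy, OpenCV 4.12 (cv2) and the standard library are available. Lean on these libraries where they do the work, as an engineer would, in place of code of your own. Each camera call takes 0.05 s, during which the arm holds its last target. There are 200 camera calls.

## Working session

There is one attempt and no reset: what is moved stays moved. The work goes in short steps, each a Python script; the robot and the scene stay as the last script left them, time stands still between calls to the robot, and variables do not carry over. Pictures are saved under pics/ and viewed, about 8 in all and at most 12, crops included, and the job is handed in when it is done.

```bash
mkdir -p pics; cat > h.py <<'E'
import numpy as np, cv2
from station import manip, eoat, read_camera, get_calibration, order, sensors
def cal(n):
    c=get_calibration(n); R=cv2.Rodrigues(np.array(c["rvec"],float))[0]
    return np.array(c["K"],float),np.array(c["D"],float),R,np.array(c["tvec"],float).ravel()
def ray(n,uv):
    K,D,R,t=cal(n); p=cv2.undistortPoints(np.array(uv,float).reshape(-1,1,2),K,D).reshape(-1,2)
    d=np.c_[p,np.ones(len(p))]@R; return -R.T@t,d
def onplane(n,uv,z):
    o,d=ray(n,uv); return o+d*((z-o[2])/d[:,2])[:,None]
def cloud(n,dep):
    v,u=np.mgrid[0:dep.shape[0],0:dep.shape[1]]
    o,d=ray(n,np.stack([u,v],-1).reshape(-1,2)); 
    return (o+d*dep.reshape(-1,1)).reshape(dep.shape+(3,))
def save(n,f):
    im,d=read_camera(n); cv2.imwrite(f,im[:,:,::-1]); np.savez(f[:-4]+'.npz',im=im,d=d); return im,d
E
python3 - <<'E'
from h import *
for n in("top","side"):
    im,d=save(n,f"pics/{n}0.png"); K,D,R,t=cal(n); print(n,-R.T@t,R[2],(d==0).mean())
print(sensors.current_time_s(),manip.grasp_offset,sensors.current_orientation(),sensors.current_ee_pos())
E
```

```text
top [ 485.48779801   -4.11758941 1225.53328657] [ 0.08819354  0.01269699 -0.99602243] 0.003972371419270833
side [ 487.07975795 1417.70357362  881.58853972] [ 0.07546323 -0.87397985 -0.4800672 ] 0.005900065104166667
0.1 18.8 [ 8.48541778e-01 -5.29128124e-01 -4.67911926e-04 -2.46496785e-04] [ 296.88723553 -605.75362076  171.99158778]
```

View pics/top0.png

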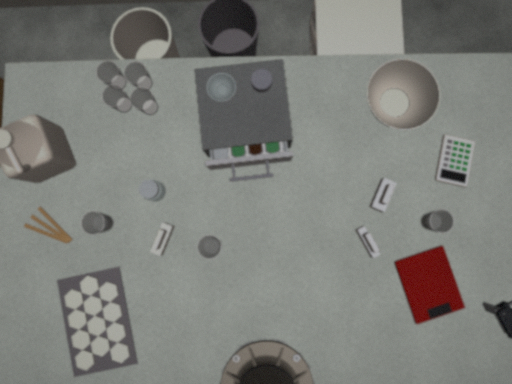

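View pics/side0.png

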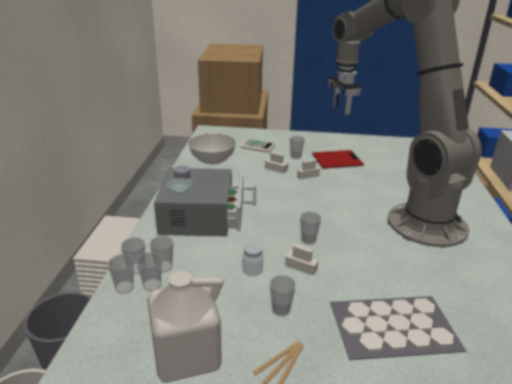

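The top view shows blocks at about (162,239), (384,194) and (368,242), and the jar at (152,189). The cups are at (209,246), (96,222) and (437,221), the cabinet at (243,105) and the handle bar at (251,172). The side view agrees. Next I'll measure.

```bash
python3 - <<'E'
from h import *
z=np.load('pics/top0.npz'); im,d=z['im'],z['d']; P=cloud('top',d); print(cal('top')[0][0,0])
hsv=cv2.cvtColor(im,cv2.COLOR_RGB2HSV)
g=im.astype(float)
for (u,v) in [(162,239),(384,194),(368,242)]:
    w=18; s=(slice(v-w,v+w+1),slice(u-w,u+w+1)); p=P[s]; h=p[...,2]
    rgb=g[s]; 
    m=(h>20)
    q=p[m]
    # body: project mask pixels that are brighter, onto z=40 ; rib: height >60
    uu=np.stack(np.meshgrid(np.arange(u-w,u+w+1),np.arange(v-w,v+w+1)),-1)
    rib=(h>60); body=(h>20)
    for nm,mm,zz in(("rib",rib,80),("body",body,40)):
        ys=onplane('top',uu[mm].astype(float),zz)[:,:2].astype(np.float32)
        print((u,v),nm,mm.sum(),cv2.minAreaRect(ys),ys.mean(0), np.median(h[mm]))
# jar, cups
for nm,(u,v) in dict(jar=(152,189),cf=(209,246),cl=(96,222),cr=(437,221)).items():
    w=16;p=P[v-w:v+w+1,u-w:u+w+1];m=p[...,2]>20
    print(nm,p[m][:,:2].min(0),p[m][:,:2].max(0),p[m][:,2].max())
# cabinet
s=(slice(50,190),slice(180,310)); p=P[s];h=p[...,2]
m=((h>115)&(h<140)).astype(np.uint8)
c=p[m>0][:,:2].astype(np.float32); print('top',m.sum(),cv2.minAreaRect(c),np.median(p[m>0][:,2]))
m=(p[...,0]<760)&(h>70)&(h<105)
print([ (a.round(0)).tolist() for a in p[m][::12]][:40])
cv2.imwrite('pics/c1.png',cv2.resize(im[130:270,140:400,::-1],None,fx=3,fy=3,interpolation=cv2.INTER_CUBIC))
# row profiles
v=239
E
```

```text
392.7701089617283
(162, 239) rib 139 ((443.2427062988281, 297.876708984375), (44.84394454956055, 57.99880599975586), 63.332611083984375) [448.7782  308.73746] 78.88250124635715
(162, 239) body 398 ((446.7272644042969, 305.81689453125), (47.389404296875, 96.71977996826172), 64.923095703125) [448.62296 309.79385] 42.319262759617345
(384, 194) rib 155 ((578.8619384765625, -360.4131774902344), (67.6583480834961, 86.81661224365234), 18.724489212036133) [ 570.2153  -358.99017] 79.03547428462116
(384, 194) body 507 ((578.2811889648438, -355.6702575683594), (85.11712646484375, 114.00054168701172), 50.073665618896484) [ 570.01575 -359.8148 ] 41.496887793578935
(368, 242) rib 144 ((437.9692687988281, -323.63433837890625), (58.507999420166016, 76.38573455810547), 22.741958618164062) [ 431.90125 -308.3736 ] 79.78831925495956
(368, 242) body 335 ((443.9491882324219, -331.6605529785156), (96.19657135009766, 83.50750732421875), 29.420148849487305) [ 431.06833 -310.17416] 45.55126392450916
jar [485.48779801  -4.11758941] [624.41310255 367.40571702] 1225.5332865699982
cf [390.30389086  -4.11758941] [
[... 403 characters left out ...]
0.0, -79.0, 81.0], [677.0, -52.0, 83.0], [673.0, -8.0, 97.0], [676.0, -44.0, 75.0], [672.0, 1.0, 84.0], [668.0, 44.0, 94.0], [671.0, 10.0, 71.0], [666.0, 62.0, 91.0], [665.0, -14.0, 94.0], [664.0, 77.0, 86.0], [660.0, 125.0, 102.0], [660.0, 91.0, 94.0], [659.0, 141.0, 90.0], [657.0, 88.0, 95.0], [659.0, 144.0, 72.0], [650.0, -11.0, 95.0], [644.0, -11.0, 91.0], [638.0, -16.0, 93.0], [632.0, -10.0, 94.0], [630.0, 16.0, 96.0], [629.0, -19.0, 94.0], [627.0, 33.0, 92.0], [626.0, -2.0, 96.0], [625.0, 83.0, 94.0], [624.0, 42.0, 97.0], [623.0, 7.0, 99.0], [623.0, 92.0, 91.0], [622.0, 56.0, 95.0], [622.0, 22.0, 89.0], [619.0, 82.0, 99.0], [618.0, 48.0, 97.0], [616.0, 83.0, 93.0], [613.0, 91.0, 95.0]]
```

View pics/c1.png

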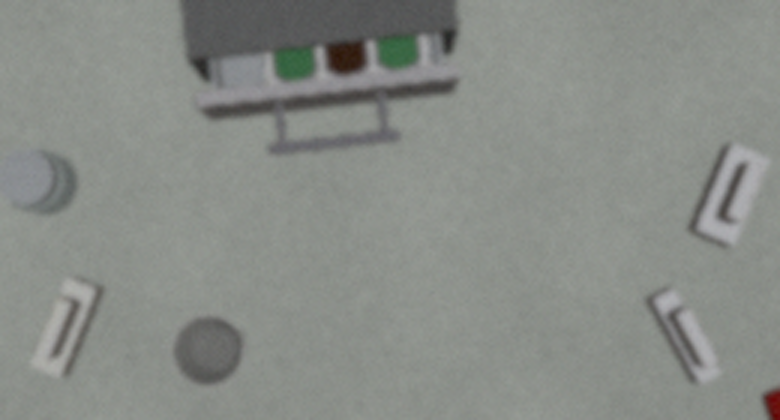

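The crop shows the left block is medium width (65,327), the upper-right is thickest (730,195) and the lower-right is thinnest (683,335). The drawer is slightly open, with its bar from about (270,150) to (398,135).

```bash
cat >> h.py <<'E'
def block(im,u,v,w=24,zb=0,thr=None):
    g=cv2.GaussianBlur(cv2.cvtColor(im,cv2.COLOR_RGB2GRAY),(0,0),.6).astype(float)
    s=g[v-w:v+w+1,u-w:u+w+1]; bg=np.median(s)
    if thr is None: thr=(bg+np.percentile(s,98))/2
    n,l,st,_=cv2.connectedComponentsWithStats((s>thr).astype(np.uint8))
    k=1+np.argmax(st[1:,4]); vv,uu=np.nonzero(l==k)
    p=onplane('top',np.c_[uu+u-w,vv+v-w],40+zb)[:,:2]
    c=np.array(cv2.minAreaRect(p.astype(np.float32))[0]);
    _,_,V=np.linalg.svd(p-p.mean(0)); a=V[0]; a=a*np.sign(a[0])
    for _ in range(3):
        b=np.array([-a[1],a[0]]); L=(p-c)@a; W=(p-c)@b
        c=c+a*(np.percentile(L,99)+np.percentile(L,1))/2; L=(p-c)@a
        e1=(L>32)&(L<46);e2=(L<-32)&(L>-46)
        w1,w2=W[e1].mean(),W[e2].mean()
        c=c+b*(w1+w2)/2
        a=a+b*(w1-w2)/(L[e1].mean()-L[e2].mean()); a/=np.linalg.norm(a)
    b=np.array([-a[1],a[0]]); L=(p-c)@a; W=(p-c)@b;e=(abs(L)>32)&(abs(L)<46)
    return c,np.degrees(np.arctan2(a[1],a[0])),np.ptp(L),np.ptp(W[e]),e.sum()/28*2.95**2,thr
E
python3 - <<'E'
from h import *
im=np.load('pics/top0.npz')['im']
for u,v in [(162,239),(384,194),(368,242)]: print(block(im,u,v))
g=cv2.cvtColor(im,cv2.COLOR_RGB2GRAY)
# cabinet top edges: mask dark
n,l,st,_=cv2.connectedComponentsWithStats(((g<95)).astype(np.uint8)); k=l[130,243]; 
print(st[k],g[130,243],g[220,260])
m=l==k
cols=range(206,285,3); e=[]
for u in cols:
    vs=np.nonzero(m[:150,u])[0]; e.append((u,vs.max()+.5))
p=onplane('top',np.array(e),130)[:,:2]; print('front edge',p[[0,len(p)//2,-1]],np.polyfit(p[:,1],p[:,0],1))
# handle bar: darkest pixel per column rows 168-185
e=[]
for u in range(230,274):
    c=g[166:186,u].astype(float); wt=np.clip(np.median(g[200:215,u])-8-c,0,None)
    if u%4==0: print(u,c.astype(int).tolist())
    j=c.argmin(); sl=slice(max(j-2,0),j+3); e.append((u,166+(np.arange(20)[sl]*wt[sl]).sum()/max(wt[sl].sum(),1)))
p=onplane('top',np.array(e),90)[:,:2]; f=np.polyfit(p[4:-5,1],p[4:-5,0],1); print(f,p[::5].round(1))
for nm,(u,v) in dict(jar=(152,189),cf=(209,246),cl=(96,222),cr=(437,221)).items(): print(nm,onplane('top',[(u,v)],85).round())
E
```

```text
(array([437.23935566, 321.19381114]), np.float64(-7.168357237977359), np.float64(72.25941667753118), np.float64(15.441583171671136), np.float64(3.7296428571428573), np.float64(155.5))
(array([ 572.50208509, -365.1699639 ]), np.float64(-24.505406620303027), np.float64(92.77219510258651), np.float64(37.99081968003195), np.float64(33.566785714285714), np.float64(156.0))
(array([ 420.5527027 , -322.72701896]), np.float64(19.32135150084588), np.float64(70.10353531620132), np.float64(9.852541436419433), np.float64(3.1080357142857147), np.float64(153.5))
[ 195   60   97   97 6406] 90 146
front edge [[700.39482646 161.48332246]
 [712.81110349  50.72446256]
 [722.41367663 -59.86358109]] [-2.18589939e-02  7.05321321e+02]
232 [92, 101, 109, 113, 113, 114, 116, 124, 125, 126, 123, 113, 105, 104, 105, 118, 134, 141, 142, 143]
236 [91, 118, 137, 143, 139, 142, 140, 143, 139, 139, 126, 114, 107, 105, 110, 124, 136, 141, 139, 142]
240 [104, 128, 141, 145, 142, 146, 146, 147, 147, 142, 127, 111, 105, 110, 120, 137, 144, 144, 143, 143]
244 [113, 137, 142, 143, 146, 147, 144, 141, 139, 131, 116, 108, 1
[... 333 characters left out ...]
 142, 142, 142, 143]
260 [144, 146, 141, 142, 143, 145, 144, 138, 126, 111, 105, 107, 122, 135, 141, 142, 143, 142, 143, 144]
264 [140, 139, 137, 141, 141, 142, 139, 126, 111, 103, 105, 112, 124, 140, 140, 143, 140, 141, 143, 146]
268 [112, 114, 112, 114, 112, 109, 109, 105, 100, 104, 107, 119, 138, 143, 142, 144, 145, 144, 147, 144]
272 [144, 145, 148, 144, 147, 146, 136, 127, 116, 114, 118, 131, 138, 142, 140, 142, 143, 145, 146, 146]
[2.22733053e-01 6.24175171e+02] [[656.3  97.3]
 [656.9  82.7]
 [657.   68. ]
 [622.6  53.8]
 [624.   39.2]
 [626.5  24.6]
 [626.9  10. ]
 [629.6  -4.6]
 [630.1 -19.1]]
jar [[595. 327.  85.]]
cf [[427. 160.  85.]]
cl [[500. 492.  85.]]
cr [[ 489. -500.   85.]]
```

```bash
sed -i 's|thr=(bg+np.percentile(s,98))/2|thr=bg+.45*(np.percentile(s,99)-bg)|; s|n,l,st,_=cv2.connectedComponentsWithStats((s>thr).astype(np.uint8))|n,l,st,_=cv2.connectedComponentsWithStats(cv2.morphologyEx((s>thr).astype(np.uint8),cv2.MORPH_CLOSE,np.ones((5,5))))|' h.py
python3 - <<'E'
from h import *
im=np.load('pics/top0.npz')['im']
for u,v in [(162,239),(384,194),(368,242)]: print(block(im,u,v,w=20))
g=cv2.cvtColor(im,cv2.COLOR_RGB2GRAY); print(g[228:252,150:176:2])
m=(g<95)
e=[(u,np.nonzero(~m[110:160,u])[0].min()+110-.5) for u in range(206,285,3)]
p=onplane('top',np.array(e),130)[:,:2]
def rf(p):
    k=np.ones(len(p),bool)
    for _ in range(5):
        f=np.polyfit(p[k,1],p[k,0],1); r=p[:,0]-np.polyval(f,p[:,1]); k=abs(r-np.median(r))<3
    return f,k.sum(),p[k][:,1].min(),p[k][:,1].max()
print('edge',rf(p))
e=[]
for u in range(231,272):
    c=g[173:184,u].astype(float); wt=np.clip(135-c,0,None); e.append((u,173+(np.arange(11)*wt).sum()/max(wt.sum(),1)))
p=onplane('top',np.array(e),90)[:,:2]; print('bar',rf(p)); 
r=np.array([g[round(v)-1:round(v)+2,u].mean() for u,v in np.c_[np.arange(224,282),np.interp(np.arange(224,282),np.arange(231,272),[x[1] for x in e])]]); print(r.astype(int).tolist())
E
```

```text
(array([447.94558431, 314.78130658]), np.float64(-21.792851605895397), np.float64(93.71231300684633), np.float64(31.216845818557445), np.float64(28.904732142857146), np.float64(155.24))
(array([ 572.70186765, -364.97958775]), np.float64(-24.131979066176186), np.float64(93.30690191087837), np.float64(38.19247756290508), np.float64(35.74241071428571), np.float64(155.05))
(array([ 420.98212256, -322.45087317]), np.float64(19.705067635800173), np.float64(71.16614047391951), np.float64(16.178666951943327), np.float64(3.7296428571428573), np.float64(153.5))
[[143 145 145 144 145 145 150 156 167 172 157 103 124]
 [143 144 147 145 148 148 134 133 157 171 148  99 129]
 [143 144 144 140 152 155 140 107 135 168 139 104 134]
 [142 145 143 142 157 166 155 102 120 162 128 110 137]
 [146 143 143 142 160 172 155 100 126 157 111 118 138]
 [145 144 143 145 165 171 147  97 137 154 103 120 140]
 [145 144 146 145 169 171 136  93 149 145 103 126 141]
 [144 144 143 148 170 165 120 104 156 140 100 135 138]
 [143 146 145 153 172 163 108 114 159 125 110 137 142]
 [144 142 146 162 171 155  96 124 157 115 120 1
[... 533 characters left out ...]
107 120 140 141 144 142]
 [149 164 168 143 116 150 152 108 124 142 143 143 139]
 [152 168 168 146 142 163 139 100 131 142 139 141 141]
 [160 169 170 157 167 165 128 103 140 144 139 140 144]
 [155 169 172 166 168 163 113 113 137 144 139 144 145]]
edge (array([-2.87268283e-02,  7.08516618e+02]), np.int64(6), np.float64(-8.689315373114937), np.float64(144.42678364116003))
bar (array([-9.90627006e-02,  6.28465967e+02]), np.int64(38), np.float64(-22.047848458253135), np.float64(94.63920536397762))Traceback (most recent call last):
  File "<stdin>", line 18, in <module>
IndexError: only integers, slices (`:`), ellipsis (`...`), numpy.newaxis (`None`) and integer or boolean arrays are valid indices
```

```bash
cat >> h.py <<'E'
def q(deg): a=np.radians(deg)/2; return [np.cos(a),np.sin(a),0,0]
def bestq(p,deg):
    c=[]
    q0=np.array(sensors.current_q())
    for d in (deg,deg+180,deg-180):
        j=manip.ik(list(p),q(d))
        if j is not None: c.append((abs(np.array(j)-q0).max(),d))
    return q(min(c)[1])
def st(tag=''): print(tag,'t',round(sensors.current_time_s(),2),'p',np.round(sensors.current_ee_pos(),1),'F',np.round(sensors.current_ft_force(),1),'o',round(sensors.current_opening(),3),flush=True)
YAW=5.66; a=np.radians(YAW); X=np.array([np.cos(a),np.sin(a),0]); Y=np.array([-np.sin(a),np.cos(a),0]); Z=np.array([0,0,1.])
E
python3 - <<'E'
from h import *
H=np.array([625,36,71.]); Q=bestq(H+130*Z,YAW); print(Q)
eoat.set_gripper(.38); st()
manip.reach(list(H+80*Z),Q); st('above')
manip.movel(list(H),speed=120); st('down')
eoat.set_gripper(0.0); st('grip')
p=H-115*X; manip.movel(list(p),speed=120); st('pull')
f0=np.array(sensors.current_ft_force())@X
for i in range(10):
    p=p-3*X; manip.movel(list(p),speed=30); f=np.array(sensors.current_ft_force())@X; print(i,round(f,1))
    if f>f0+12: break
st('stop')
save('top','pics/t1.png')
E
```

```text
[np.float64(0.9987804227487659), np.float64(0.04937273674606855), 0, 0]
 t 1.11 p [ 297.1 -606.   172.6] F [0.2 0.6 0.2] o 0.381
above t 3.67 p [625.1  34.8 150.9] F [ 0.   1.1 -0.1] o 0.382
down t 4.48 p [625.5  36.1  71.6] F [-0.3  0.   0.7] o 0.378
grip t 5.17 p [625.  36.  71.] F [-0.5 -0.7 -0.3] o 0.008
pull t 6.28 p [511.2  24.8  71.1] F [-0.3 -0.6 -0.3] o 0.003
0 0.3
1 -0.5
2 0.2
3 -0.8
4 -0.4
5 -0.4
6 -1.3
7 -0.3
8 0.2
9 0.1
stop t 8.78 p [480.6  21.6  71. ] F [ 0.2 -0.4 -0.5] o 0.004
```

The gripper shut to about 0, so it missed the bar. I need to look.

```bash
python3 - <<'E'
from h import *
im=np.load('pics/t1.npz')['im']
im2,_=save('side','pics/s1.png')
a=cv2.resize(im[130:230,190:310,::-1],None,fx=4,fy=4,interpolation=cv2.INTER_CUBIC); b=cv2.resize(im2[150:260,150:350,::-1],None,fx=2.9,fy=2.9,interpolation=cv2.INTER_CUBIC)
b=b[:,:520]; c=np.zeros((400,1000,3),np.uint8); c[:,:480]=a; h=min(400,b.shape[0]); c[:h,480:480+b.shape[1]]=b[:h]
cv2.imwrite('pics/c2.png',cv2.resize(c,None,fx=.8,fy=.8))
E
```

```text
(no output)
```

View pics/c2.png

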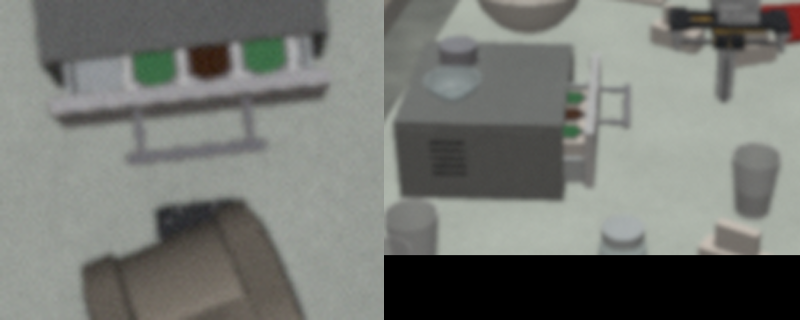

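```bash
python3 - <<'E'
from h import *
def proj(n,P):
    c=get_calibration(n); return cv2.projectPoints(np.array(P,float).reshape(-1,1,3),np.array(c["rvec"],float),np.array(c["tvec"],float),np.array(c["K"],float),np.array(c["D"],float))[0].reshape(-1,2).round(1)
t=sensors.current_ee_pos(); print(t,'side tcp',proj('side',[t]),'expected ~ (296,192)')
print('R',sensors.current_orientation())
hb=[[625,36,90],[625-6.5,36+65,90],[631.5,36-65,90]]
print('bar side',proj('side',hb),'top',proj('top',hb))
im=np.load('pics/s1.npz')['im']; 
d=np.load('pics/s1.npz')['d'];P=cloud('side',d)
print(P[180:206:2,252:258:2].round(0).tolist())
c=im[160:230,225:335,::-1]
cv2.imwrite('pics/c3.png',cv2.resize(c,None,fx=7,fy=7,interpolation=cv2.INTER_CUBIC))
E
```

```text
[480.76031786  21.69660504  71.04087957] side tcp [[294.9 201.2]] expected ~ (296,192)
R [9.98781533e-01 4.93502318e-02 5.52134289e-05 7.23884163e-06]
bar side [[254.5 195.8]
 [254.4 205.2]
 [254.7 187. ]] top [[251.1 176.9]
 [228.8 179.5]
 [273.4 174.3]]
[[[666.0, -255.0, -1.0], [658.0, -259.0, -2.0], [649.0, -250.0, 3.0]], [[664.0, -233.0, 1.0], [655.0, -228.0, 5.0], [648.0, -245.0, -4.0]], [[661.0, -208.0, 5.0], [654.0, -217.0, 1.0], [646.0, -225.0, -3.0]], [[660.0, -202.0, -1.0], [634.0, -22.0, 98.0], [644.0, -208.0, -3.0]], [[640.0, -12.0, 94.0], [632.0, -10.0, 96.0], [642.0, -185.0, 1.0]], [[656.0, -165.0, 1.0], [631.0, 3.0, 95.0], [641.0, -174.0, -3.0]], [[654.0, -148.0, 1.0], [628.0, 25.0, 99.0], [638.0, -151.0, 1.0]], [[652.0, -133.0, 1.0], [627.0, 34.0, 96.0], [637.0, -144.0, -4.0]], [[650.0, -112.0, 4.0], [626.0, 45.0, 94.0], [635.0, -125.0, -3.0]], [[648.0, -95.0, 4.0], [624.0, 64.0, 97.0], [633.0, -99.0, 3.0]], [[647.0, -84.0, 2.0], [622.0, 80.0, 98.0], [631.0, -87.0, 1.0]], [[629.0, 85.0, 93.0], [621.0, 92.0, 97.0], [629.0, -69.0, 3.0]], [[628.0, 91.0, 88.0], [620.0, 99.0, 93.0], [629.0, -63.0, -2.0]]]
```

View pics/c3.png

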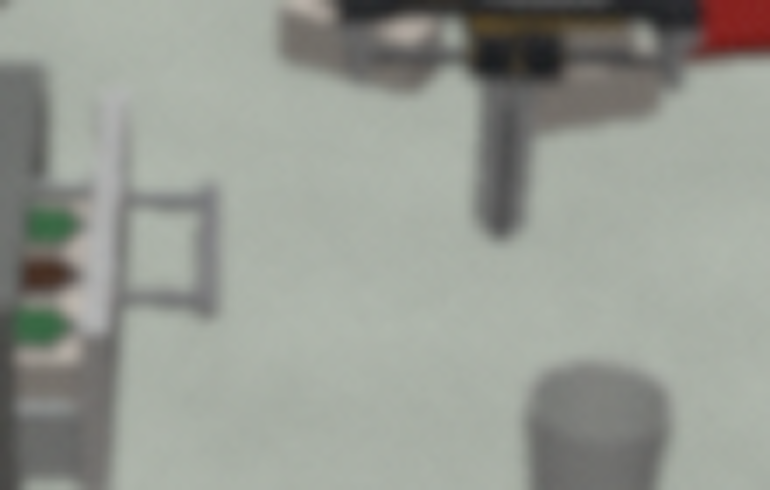

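The bar is where I estimated it. However, the fingertip appears at (296,194) rather than the projected (295,201), so it may really sit higher. I'll check with depth.

```bash
python3 - <<'E'
from h import *
z=np.load('pics/s1.npz');P=cloud('side',z['d'])
for v in range(174,204,2): print(v,P[v,293:300:2].round(0).tolist(),z['im'][v,296])
manip.dwell(.1); st()
E
```

```text
174 [[494.0, 27.0, 182.0], [487.0, 31.0, 184.0], [480.0, 21.0, 180.0], [473.0, 33.0, 186.0]] [98 97 97]
176 [[494.0, 25.0, 173.0], [487.0, 30.0, 176.0], [480.0, 27.0, 175.0], [473.0, 28.0, 176.0]] [91 91 91]
178 [[493.0, 32.0, 169.0], [486.0, 37.0, 172.0], [479.0, 30.0, 169.0], [472.0, 29.0, 169.0]] [89 89 89]
180 [[493.0, 30.0, 160.0], [486.0, 29.0, 160.0], [479.0, 29.0, 161.0], [472.0, 29.0, 161.0]] [87 87 87]
182 [[492.0, 19.0, 147.0], [485.0, 29.0, 152.0], [478.0, 34.0, 155.0], [487.0, 1418.0, 882.0]] [86 86 86]
184 [[492.0, 31.0, 145.0], [485.0, 29.0, 144.0], [478.0, 30.0, 146.0], [471.0, 29.0, 145.0]] [86 85 86]
186 [[491.0, 35.0, 139.0], [484.0, 31.0, 138.0], [477.0, 30.0, 138.0], [470.0, 33.0, 140.0]] [85 85 85]
188 [[491.0, 27.0, 127.0], [484.0, 30.0, 129.0], [477.0, 31.0, 131.0], [470.0, 28.0, 129.0]] [86 85 85]
190 [[490.0, 28.0, 120.0], [483.0, 31.0, 122.0], [476.0, 29.0, 121.0], [469.0, 29.0, 122.0]] [84 83 82]
192 [[490.0, 27.0, 111.0], [483.0, 31.0, 114.0], [476.0, 34.0, 116.0], [469.0, 34.0, 117.0]] [89 89 89]
194 [[490.0, -159.0, -1.0], [482.0, 35.0, 108.0], [474.0, -161.0, -1.0], [466.0, -159.0, 1.0]] [138 143 136]
196 [[489.0, -138.0, 2.0], [481.0, -137.0, 3.0], [473.0, -137.0, 3.0], [465.0, -149.0, -3.0]] [169 175 166]
198 [[489.0, -136.0, -7.0], [481.0, -130.0, -2.0], [473.0, -120.0, 4.0], [465.0, -126.0, 1.0]] [171 177 167]
200 [[488.0, -112.0, -2.0], [480.0, -105.0, 3.0], [472.0, -119.0, -4.0], [465.0, -111.0, 1.0]] [169 176 167]
202 [[487.0, -86.0, 4.0], [480.0, -98.0, -2.0], [472.0, -103.0, -5.0], [464.0, -92.0, 3.0]] [172 179 169]
 t 8.98 p [480.8  21.7  71. ] F [0.1 0.6 0.1] o 0.003
```

The bench and bar check out in the side view, but the real fingertips are about 30 mm above the reported TCP. I'll calibrate this with a careful touch on free bench.

```bash
python3 - <<'E'
from h import *
p=np.array(sensors.current_ee_pos()); p[2]=-8; manip.movel(list(p),speed=120); st()
f0=np.mean([sensors.current_ft_force()[2] for _ in range(5)])
while p[2]>-48:
    p[2]-=1.5; manip.movel(list(p),speed=40); f=sensors.current_ft_force()[2]
    if abs(f-f0)>3.5: break
manip.dwell(.1); st('touch'); print(p[2])
p[2]+=20; manip.movel(list(p),speed=150); st()
E
```

```text
t 9.79 p [481.1  21.9  -7.6] F [-0.1  0.8 -0.2] o 0.005
touch t 14.14 p [481.   21.7 -32.7] F [-7.  -0.3 23.3] o 0.006
-33.5
 t 14.43 p [481.4  21.6 -13. ] F [ 0.4 -0.2 -0.9] o 0.007
```

```bash
echo 'OFF=np.array([0,0,-32.3])' >> h.py; python3 - <<'E'
from h import *
H=np.array([625,36,71.])+OFF; Q=bestq(H+60*Z,YAW)
p=np.array(sensors.current_ee_pos()); p[2]=100; manip.movel(list(p),speed=300)
eoat.set_gripper(.38)
manip.movel(list(H+55*Z),speed=250); manip.movel(list(H),speed=120); st('down')
eoat.set_gripper(0.0); st('grip')
if sensors.current_opening()<.06: raise SystemExit('missed')
p=H-115*X; manip.movel(list(p),speed=120); st('pull')
f0=np.array(sensors.current_ft_force())@X
for i in range(10):
    p=p-2.5*X; manip.movel(list(p),speed=40); f=np.array(sensors.current_ft_force())@X; print(i,round(f,1))
    if f-f0>14: break
st('stop')
E
```

```text
down t 17.0 p [625.1  36.1  39.2] F [ 0.5  0.2 -0.6] o 0.378
grip t 17.52 p [625.6  36.   39.2] F [1.1 0.1 4.7] o 0.106
pull t 18.63 p [510.1  24.9  39.1] F [-2.9  0.4 13. ] o 0.103
0 -0.8
1 0.7
2 1.1
3 9.9
4 26.6
stop t 19.88 p [502.2  24.2  39.4] F [ 26.4   2.5 -19.1] o 0.107
```

```bash
python3 - <<'E'
from h import *
p=np.array(sensors.current_ee_pos()); print(p); 
q0=p+1.5*X; manip.movel(list(q0),speed=40)
eoat.set_gripper(.4); st('open')
manip.movel(list(q0+75*Z),speed=250)
T=np.array([530,-300,130.]); manip.reach(list(T),bestq(T,65)); st('aside')
im,d=save('top','pics/t2.png')
cv2.imwrite('pics/c4.png',cv2.resize(im[120:225,190:320,::-1],None,fx=6,fy=5.7,interpolation=cv2.INTER_CUBIC))
E
```

```text
[502.17491834  24.23428274  39.35731447]
open t 20.8 p [503.6  24.4  39.3] F [-0.4  0.4 -0.6] o 0.402
aside t 22.55 p [ 530.  -298.7  129.3] F [ 0.3  0.5 -0. ] o 0.399
```

View pics/c4.png

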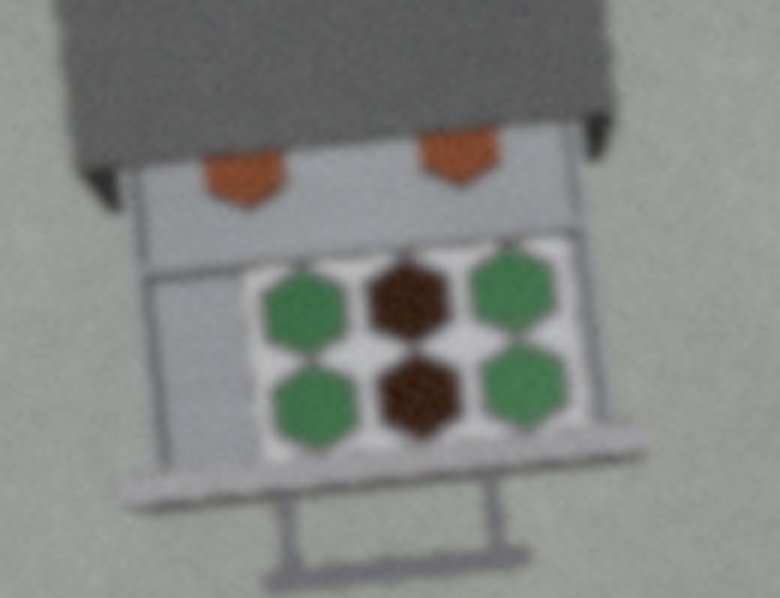

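The drawer is at its stop, and the gap shows as a grey strip between the wall line (crop x about 160) and the white plate edge (about 250). Next is a subpixel measurement.

```bash
python3 - <<'E'
from h import *
im=np.load('pics/t2.npz')['im']; g=cv2.GaussianBlur(cv2.cvtColor(im,cv2.COLOR_RGB2GRAY),(0,0),.7).astype(float)
W=[];Pl=[];PR=[];WR=[]
def para(y,i): 
    a,b,c=y[i-1],y[i],y[i+1]; return i+.5*(a-c)/(a-2*b+c)
for v in range(170,198):
    xs=np.arange(209,224); i=1+g[v,xs][1:-1].argmin(); W.append((xs[0]+para(g[v,xs],i),v))
    r=np.gradient(g[v])[224:238]; i=1+r[1:-1].argmax(); Pl.append((224+para(r,i),v))
for z in (45,):
    w=onplane('top',np.array(W),47.5); 
p=onplane('top',np.array(Pl),60)
H=np.array([502.6,24.2,0])
for n,a in(('wall',w),('plate',p)):
    L=(a-H)@X; y=(a-H)@Y
    ok=abs(y-np.median(y))<4; print(n,np.polyfit(L[ok]-114,y[ok],1),np.median(y),y.std(),ok.sum()); print(np.c_[L,y][::4].round(1).tolist())
print(g[185,206:240].astype(int).tolist())
# right inner: plate right edge & right wall; bar
e=[]
for u in range(238,274):
    c=g[208:226,u]; wt=np.clip(133-c,0,None); e.append((u,208+(np.arange(18)*wt).sum()/max(wt.sum(),1)))
b=onplane('top',np.array(e),90)[:,:2]; print('bar',np.polyfit(b[6:-6,1],b[6:-6,0],1), b[[0,-1]])
gg=[int(g[int(round(v)),u]) for u,v in zip(range(228,282),np.interp(range(228,282),range(238,274),[x[1] for x in e]))]; print(gg)
# left outer/front: face
print(block(im,384,194,w=20)); print(block(im,162,239,w=20))
E
```

```text
wall [-3.31317097e-03  1.09892926e+02] 109.9393167103599 0.3557306458120405 28
[[162.1, 108.8], [149.9, 110.3], [137.5, 109.4], [125.4, 110.0], [113.1, 109.5], [100.9, 109.7], [88.8, 110.3]]
plate [3.66844488e-03 6.18968922e+01] 61.980824997853716 1.064194213322975 28
[[154.7, 60.9], [142.9, 63.4], [130.5, 61.6], [118.4, 61.4], [106.1, 60.0], [94.3, 62.4], [82.4, 63.0]]
[150, 150, 151, 152, 153, 153, 153, 148, 136, 124, 123, 133, 142, 146, 146, 147, 148, 147, 147, 147, 147, 147, 146, 146, 147, 153, 163, 175, 179, 175, 164, 151, 135, 119]
bar [-9.13623752e-02  5.03651158e+02] [[511.04117507  75.2460003 ]
 [514.18270276 -25.88097866]]
[152, 151, 151, 152, 152, 151, 149, 144, 133, 121, 119, 112, 112, 113, 112, 112, 111, 112, 111, 111, 112, 113, 112, 111, 111, 111, 111, 111, 112, 112, 112, 112, 111, 112, 111, 111, 112, 113, 113, 112, 113, 112, 111, 129, 119, 117, 123, 130, 134, 138, 145, 151, 154, 157]
(array([ 624.27934025, -354.92176949]), np.float64(85.2745867893719), np.float64(106.1600284710033), np.float64(28.289162665035352), np.float64(17.09419642857143), np.float64(107.54000000000002))
(array([447.78363706, 314.5171036 ]), np.float64(-22.2232481299373), np.float64(93.67039059544844), np.float64(30.64308308777608), np.float64(27.97232142857143), np.float64(164.05))
```

The gap is about 110 − 62 = 48 mm wide, so the thick block (42 mm) fits with about 6 mm to spare. I'll pick it up and insert it under force watch.

```bash
python3 - <<'E'
from h import *
Hn=np.array([502.6,24.2,0]); print('rib edge L',(onplane('top',[(223.3,167.4)],60)-Hn)@X)
G=44+OFF[2]
B=np.array([572.7,-365.0,0]); 
S=Hn+114*X+85.9*Y; print('target',S)
# choose branch so both pick and place are reachable
for d in(65.9,-114.1,):
    print(d,manip.ik(list(B+(G+60)*Z),q(d)) is not None, manip.ik(list(S+(30+G)*Z),q(d+29.76)) is not None)
cur=2*np.degrees(np.arctan2(sensors.current_orientation()[1],sensors.current_orientation()[0])); print(cur)
d=min((65.9,-114.1),key=lambda a:abs((a-cur+180)%360-180))
eoat.set_gripper(.55)
manip.reach(list(B+(G+50)*Z),q(d)); manip.movel(list(B+G*Z),speed=120); st('at')
eoat.set_gripper(0.); st('grip')
if not .12<sensors.current_opening()<.22: raise SystemExit('bad grip')
manip.movel(list(B+(G+150)*Z),speed=200); st('lift')
manip.reach(list(S+(G+150)*Z),q(d+29.76)); st('over')
im,_=save('top','pics/t3.png'); im2,_=save('side','pics/s3.png')
cv2.imwrite('pics/c5.png',cv2.resize(im2[110:250,150:330,::-1],None,fx=4,fy=4,interpolation=cv2.INTER_CUBIC))
E
```

```text
rib edge L [164.87289855]
target [607.57232046 120.924464     0.        ]
65.9 True True
-114.1 True True
245.1983830629856
at t 24.11 p [ 573.1 -364.9   12.5] F [ 0.5 -0.1  0.3] o 0.552
grip t 24.75 p [ 572.7 -365.    11.7] F [ 0.1 -0.5  1.4] o 0.166
lift t 25.65 p [ 572.  -364.6  160.3] F [ 0.7  0.1 -2.4] o 0.168
over t 27.43 p [608.  119.2 161.6] F [ 0.2 -0.1 -1.9] o 0.168
```

View pics/c5.png

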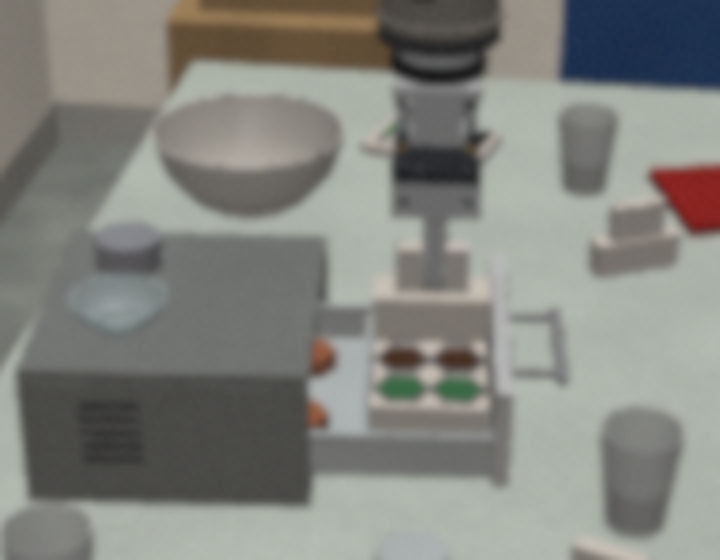

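The thick block is held upright over the gap, centred on the fingers to within about 2 mm. I'll shift the target 2 mm forward and descend with a force guard.

```bash
python3 - <<'E'
from h import *
Hn=np.array([502.6,24.2,0]); S=Hn+112*X+85.9*Y; G=44+OFF[2]
manip.movel(list(S+(G+72)*Z),speed=150); manip.dwell(.15); st('72')
f0=np.mean([sensors.current_ft_force() for _ in range(6)],0)
for b in [64,58,52,46,40,36,34,32,31,30,29,28,27]:
    manip.movel(list(S+(G+b)*Z),speed=60); f=np.array(sensors.current_ft_force())-f0; print(b,f.round(1),round(sensors.current_ee_pos()[2]-G,1),flush=True)
    if abs(f).max()>6: break
st()
E
```

```text
72 t 28.34 p [606.4 120.9  84.9] F [-0.5  0.3 -1.6] o 0.168
64 [0.1 0.1 0.5] 63.7
58 [ 0.3 -0.8 -0.5] 57.5
52 [ 0.6 -0.3 -0.2] 51.5
46 [ 1.7 -0.2 -0.9] 45.5
40 [ 0.5  0.7 -0.9] 39.5
36 [ 0.5  0.1 -0. ] 35.8
34 [ 0.5 -0.7 -0.6] 33.9
32 [0.1 0.  0.3] 31.9
31 [ 0.5 -0.2 -0.6] 30.9
30 [-0.2 -0.7  0.5] 30.0
29 [ 0.9 -0.3 10.8] 29.9
 t 31.12 p [606.4 120.8  41.6] F [0.4 0.1 9.2] o 0.166
```

Floor contact came at 30 mm, exactly as expected, with no side force. Now I'll release, retreat and check.

```bash
python3 - <<'E'
from h import *
p=np.array(sensors.current_ee_pos())
eoat.set_gripper(.45); st('open')
manip.movel(list(p+130*Z),speed=200)
T=np.array([480,-330,150.]); manip.reach(list(T),bestq(T,65)); st('aside')
im,d=save('top','pics/t4.png'); im2,d2=save('side','pics/s4.png')
a=cv2.resize(im[120:260,140:320,::-1],None,fx=2.2,fy=2.2,interpolation=cv2.INTER_CUBIC)
b=cv2.resize(im2[150:310,200:330,::-1],None,fx=2.9,fy=2.9,interpolation=cv2.INTER_CUBIC)
c=np.zeros((470,a.shape[1]+b.shape[1],3),np.uint8); c[:a.shape[0],:a.shape[1]]=a; c[:b.shape[0],a.shape[1]:]=b
cv2.imwrite('pics/c6.png',c)
P=cloud('top',d); Hn=np.array([502.6,24.2,0]); L=(P-Hn)@X; y=(P-Hn)@Y
m=(abs(L-112)<22)&(abs(y-85.9)<6)&(P[...,2]>60)&(P[...,2]<300); print('rib top z',np.median(P[m][:,2]),m.sum())
i0=np.load('pics/top0.npz')['im'].astype(int)
for nm,(u,v) in dict(jar=(152,189),cf=(209,246),cl=(96,222),cr=(437,221),mid=(162,239),thin=(368,242)).items():
    print(nm,abs(i0[v-20:v+21,u-18:u+19]-im[v-20:v+21,u-18:u+19]).mean().round(1))
E
```

```text
open t 31.73 p [605.5 120.7  40.6] F [-0.1  0.2  0.5] o 0.45
aside t 34.25 p [ 481.  -328.7  150. ] F [-0.1  0.7 -0.2] o 0.451
rib top z 110.1027614051967 62
jar 4.6
cf 4.3
cl 4.1
cr 60.4
mid 4.6
thin 12.1
```

View pics/c6.png

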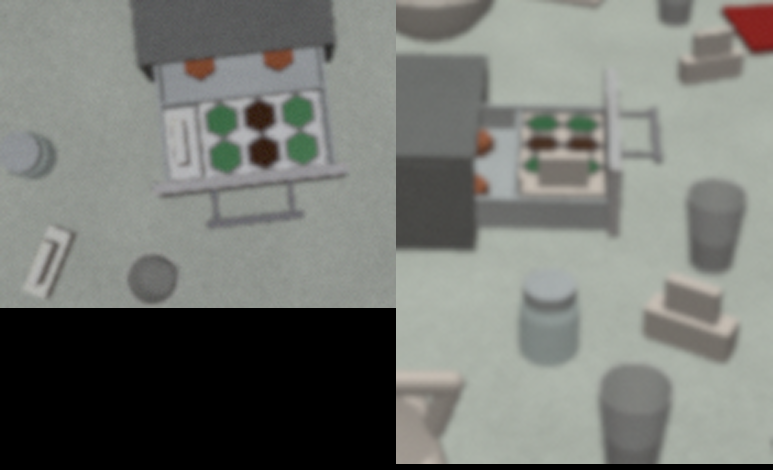

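The block is down on the floor (rib top at z = 110, as it should be) and nothing else has moved. However, I backed off 1.4 mm before releasing the handle, so the drawer may be that far short of its stop. I'll re-grip it and draw it gently to the stop.

```bash
python3 - <<'E'
from h import *
H=np.array([503,24.2,71.])+OFF; T=H+60*Z
eoat.set_gripper(.38)
manip.reach(list(T),bestq(T,YAW)); manip.movel(list(H),speed=120); st('down')
eoat.set_gripper(0.0); st('grip')
f0=np.mean([sensors.current_ft_force() for _ in range(5)],0)@X; p=H.copy()
for i in range(8):
    p=p-1*X; manip.movel(list(p),speed=20); f=np.array(sensors.current_ft_force())@X-f0; print(i,round(f,1),np.round(sensors.current_ee_pos()[0],2))
    if f>14: break
eoat.set_gripper(.38); manip.dwell(.1); st('open')
c=np.array(sensors.current_ee_pos()); manip.movel(list(c+70*Z),speed=200)
T=np.array([430,-150,200.]); manip.reach(list(T),bestq(T,65)); manip.dwell(.2); st('aside')
im,d=save('top','pics/t5.png'); im2,d2=save('side','pics/s5.png')
def bar(f):
    g=cv2.cvtColor(f,cv2.COLOR_RGB2GRAY); e=[]
    for u in range(242,268):
        k=g[206:228,u].astype(float); w=np.clip(133-k,0,None); w[:4]=0; e.append(206+(np.arange(22)*w).sum()/w.sum())
    return np.mean(e)
print('bar row',bar(np.load('pics/t4.npz')['im']),bar(im))
i0=np.load('pics/top0.npz')['im'].astype(int); s0=np.load('pics/side0.npz')['im'].astype(int)
for nm,(u,v) in dict(jar=(152,189),cf=(209,246),cl=(96,222),cr=(437,221),mid=(162,239),thin=(368,242)).items():
    print(nm,abs(i0[v-20:v+21,u-18:u+19]-im[v-20:v+21,u-18:u+19]).mean().round(1))
a=cv2.resize(im[120:290,80:460,::-1],None,fx=2,fy=2,interpolation=cv2.INTER_CUBIC); cv2.imwrite('pics/c7.png',a)
P=cloud('top',d); Hn=np.array([502.6,24.2,0]); L=(P-Hn)@X; y=(P-Hn)@Y
m=(abs(L-112)<22)&(abs(y-85.9)<6)&(P[...,2]>60)&(P[...,2]<300); print('rib top z',np.median(P[m][:,2]))
E
```

```text
down t 36.69 p [503.3  24.2  39. ] F [1.3 0.3 0.2] o 0.381
grip t 37.22 p [503.5  24.1  39.1] F [ 0.8 -0.4  6.7] o 0.103
0 1.8 502.62
1 4.1 502.04
2 12.0 502.17
3 18.4 502.14
open t 38.92 p [499.   23.8  38.7] F [0.5 0.8 0.5] o 0.379
aside t 41.05 p [ 430.1 -149.6  199.8] F [ 0.5  0.7 -0.5] o 0.383
bar row 219.27516713238316 220.04927645134768
jar 7.8
cf 7.3
cl 6.9
cr 6.7
mid 7.9
thin 35.3
rib top z 109.65904668473104
```

View pics/c7.png

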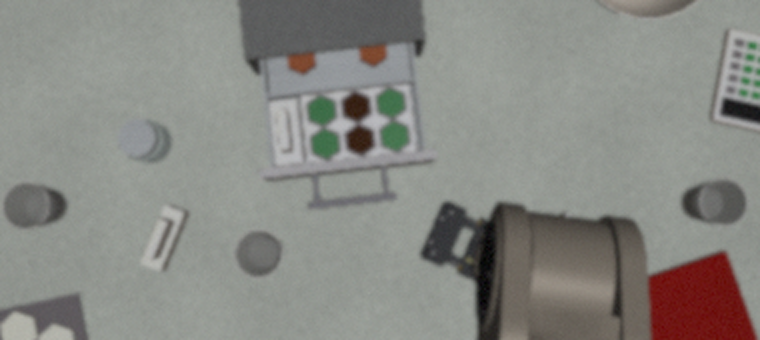

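The drawer has moved about 1–2 mm out to the stop. The block stays seated and the cups and jar are unchanged. The arm hides the thin block from above, so I'll check it in the side picture and then hand in.

```bash
python3 - <<'E'
from h import *
s0=np.load('pics/side0.npz')['im'].astype(int); s5=np.load('pics/s5.npz')['im'].astype(int)
d=abs(s0-s5)[158:180,296:322].mean(); print('thin side diff',d)
if d<10: order.job_done(); print('done',sensors.current_time_s())
E
```

```text
thin side diff 0.8589743589743589
the job is handed in; nothing more can be done
the job is handed in; nothing more can be done
```

The drawer is out at its stop and the thick spacer block stands in the gap, rib up, on the tray floor. I handed the job in at about 41 s of the 64 s allowed.

- **Missed first grasp:** the first try at the handle closed on nothing, because the real fingertips sit about 32 mm above the reported TCP. I measured that by touching the bench and corrected for it; the touch peaked at 23 N.
- **Block choice:** the gap measured about 48 mm, so the 42 mm thick block was the right one. It went in without side force and touched the floor at 30 mm. I did not need to try the other blocks.
- **Drawer stop:** after the first pull I had backed off about 1.4 mm before letting go. I gripped the handle again and drew it to the stop at 18 N; the camera then showed the bar about 2 mm further out.

**Last checks:**
- The block's rib top was at 109.7 mm against an expected 110.
- The cups, the jar and the middle block were unchanged from the start in the top view.
- The arm hid the thin block from above at the end, but in the side view it was unchanged.
- No check failed.

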